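Post a printing block through the sprung dust flap

ROBOT

A 7-joint arm with a two-finger parallel gripper is mounted at the origin on the work surface. World frame = base frame: x ahead of the robot, y to its left, z up, the work surface at z = 0. Lengths are in m, angles in rad, forces in N, time in s.
With the tool pointing down it reaches from about 0.425 to 0.925 m from the base axis. Payload 6.8 kg.
Tool frame: the origin (TCP) lies on the centre line of the jaws, within the pads' length; the fingertips stand 17 mm ahead of it and the grasp point (between the pads) lies 2 mm behind it; z points along the fingers, x is the direction in which the jaws open and shut, and the axes are right-handed (so a half turn about z gives the same grasp; the last joint's range is limited). The gripper opens to 85 mm and grips with 20 to 120 N. Pads are 22 mm wide; open, the fingers measure 114 mm over their backs; the gripper's body (76 mm by 85 mm) begins 54 mm behind the grasp point. The pads swing forward as they close: fully open they stand 13 mm farther back than shut.
Start: joints at [1.113, 0.477, 0.022, 1.555, -0.011, 1.109, -0.083], TCP at [0.231, -0.634, 0.248] pointing down, gripper open.
Joint ranges: [-2.96, 2.96], [-0.34, 2.1], [-1.41, 1.46], [0.24, 2.44], [-1.37, 4.51], [0.17, 1.92], [-2.96, 2.96]. Speed limits (rad/s): [2.39, 2.39, 3.14, 3.14, 3.14, 3.14, 3.14].

INTERFACE

Orientations are given as a unit quaternion [w, x, y, z].
In Python, from station import status, read_camera, camera_model, bot gives the robot as it stands.
- The arm moves only by the tool arm_command, never from a script. Its argument "series" is a list of rows, each a list of 3 entries, a list of its own where there are three numbers: the finger opening in mm, from 0 to 85.4, then the shift along the tool's x, y, z in mm, then the turn about the tool's z in rad. In form: [[gripper, [dx, dy, dz], roll], ...]. A call has 1 to 8 rows; each row is the pose to reach, as a shift and turn from the pose commanded when the call began, along the tool's axes at that moment; what a row does not reach only later rows make up. A row lasts 1/8 s, in which the tool goes at most 62.5 mm and 10.7 degrees, less where a joint would pass 70% of its speed; a pose out of reach is approached as far as the arm can. A call with a gripper value outside its range is refused whole. The fingers move at their own pace and stop on an object; "squeeze" is the grip in N (left out, the last holds). Time passes only in rows, so rows that repeat a pose let the fingers close. It gives the time, the measured TCP pose, the force and the opening at its end, in the units of the state.
- status.get_obs(): the state, without advancing time (a new reading comes with each control period).
- read_camera(name): name is "side" or "top" or "wrist"; returns the picture (384x512x3 uint8, blue, green, red); there is no depth.
- camera_model(name): a dict with "fov_y" (degrees; the focal length in pixels is half the picture's height over the tangent of half this angle, whatever the lens; pixels are square), "cx", "cy" (the principal point, pixels), "R" (3x3) and "t" (3): a world point X has camera coordinates R X + t. Camera axes: x right, y down, z forward; pixel columns grow to the right and rows downward; lengths in m; the calibration is good to about 2 mm. A picture is of the moment at which its call begins: read the wrist's pose just before it. camera_model takes no time and is no camera call; for the wrist camera it gives the pose at the moment of the call.
- bot.hand_in(): hands the job in, once; it reports no verdict.
The state is a dict: "t": time; "q": joint angles; "joint_vel": joint speeds; "joint_torque": joint torques, N m; "eef_pos": TCP position; "tool_rot": TCP orientation; "contact_force": force on the tool from outside, world axes, zero at the start; "torque": the same for the moment, N m; "gripper_width": opening from 0.0 (shut) to 1.0 (fully open).
Only numpy, scipy, OpenCV 4.12 (cv2) and the standard library are available. Lean on these libraries where they do the work, as an engineer would, in place of code of your own. Each camera call takes 0.05 s, during which the arm holds its last target.

TASK

Put the long narrow border block away in the block return box: lay it on the apron and push it in end first, so that the block itself opens the sprung dust flap, until it has gone right over the sill and lies flat in the well, printing face still down, with the flap closed again behind it. Leave the other blocks and the jar where they are.

Things in the scene. Friction and masses are not known exactly. Their poses are not given: they have to be found in the camera images.
- border_block: the block to put away: a long narrow wooden printing block, a plain bar 130 mm long (its x axis) x 48 mm wide (y) x 30 mm high (z), about 0.13 kg, pale wood with a dark printing face underneath and four small dark spots along the top; both ends are alike. Origin at the centre of its underside. Lies on the table, any yaw
- box: the block return box: plywood, clear roof, fixed, 86 mm wide. Origin on the table (z = 0) on the box's middle line, right under the inner edge of the sill; its x axis points level into the box (the way the block is pushed), z up. From x = -90 to 0 mm is a solid flat apron, 86 mm wide, 46 mm high, no rims, ending in a sharp step down (the sill). Back of the box at x = 167 mm
- mouth (a point): middle of the sill's inner edge, at apron height (46 mm above the table), where the flap's lower edge hangs; axes as the box. The mouth is 62 mm wide between 12 mm side walls, whose front edges lean inwards from about x = 3 mm at apron height to x = 32 mm at the top
- hinge (a point): middle of the flap's hinge pin, 32 mm further in than the sill edge, 102 mm above the table; axes as the box. The clear roof also starts here (x = 32 mm), underside 108 mm and top 112 mm above the table
- flap (a joint): angle of the dust flap, an aluminium plate 58 mm wide, 64 mm long, 3 mm thick, hinged along its top edge: 0 closed (leaning 30 degrees, lower edge towards the apron, just above the sill), positive swinging inwards, up to 1.9. A weak spring (under 0.1 N m) shuts it; a level block under it holds it at about 1.6
- square_block: bystander: square wooden block 64 x 64 x 30 mm with a small turned knob on top, 57 mm high over all; origin at the centre of its underside
- round_block: bystander: round wooden block 68 mm across, 30 mm high, with a small turned knob on top, 57 mm high over all; origin at the centre of its underside
- jar: bystander: closed glass jar 60 mm across, 80 mm high; origin at the centre of its underside
- well (a point): middle of the well's floor, 6 mm above the table (40 mm below the apron), axes as the box. The well is 62 mm wide and runs from the sill 155 mm inwards. A block pushed in tips nose down over the sill; once its rear end is (its lower edge) is a few mm past the sill edge that drops in too, clear of the flap

How it is judged:
On the way:
1. the block, pushed in from the apron, holds the flap open (value of joint flap above 0.7 rad and contact force between border_block and flap above 0.1 N and x of border_block in the frame of box below 0.05 m), for 0.1 s.
At the end, for the whole second after the job is handed in: The border block lies still and flat (within 5 degrees) on the floor of the well, wholly behind the sill, back face up; the flap is closed (under 0.08 rad); the other two blocks and the jar are within 30 mm of where they began (x of border_block in the frame of box between 0.06 and 0.096 m and y of border_block in the frame of box between -0.015 and 0.015 m and z of border_block in the frame of box below 0.012 m and angle between border_block's own z axis and vertical below 0.09 rad and value of joint flap below 0.08 rad and linear speed of border_block below 0.02 m/s and distance of each of square_block, round_block, jar from where it was at the start of the episode below 0.03 m); the robot touches nothing.
It fails at once if a bystander block or the jar is shifted by more than 30 mm (distance of any of square_block, round_block, jar from where it was at the start of the episode above 0.03 m).
It also fails if it takes over 51 s, if anything falls off the work surface, if the arm or the gripper's body presses on something with over 40 N, if the wrist force passes 120 N, or if a joint passes its speed limit or range.

## Working session

There is one attempt and no reset: what is moved stays moved. The work goes in short steps, Python scripts to look and compute and a tool call to move; the robot and the scene stay as the last step left them, time stands still between calls to the robot, and variables do not carry over. Pictures are saved under pics/ and viewed, and the job is handed in when it is done.

Besides the shell and the picture viewer there is one more tool, called after "Call:" as name(argument=value, ...) on one line, values as JSON. arm_command: Moves the arm, as the interface text tells. Its arguments: {"type":"object","properties":{"series":{"type":"array"},"squeeze":{"type":"number"}},"required":["series"]}

```bash
ls; mkdir -p pics; python3 - <<'E'
from station import status, read_camera, camera_model, bot
import cv2
o=status.get_obs();print({k:o[k] for k in('t','q','eef_pos','tool_rot','gripper_width','contact_force')})
for n in('top','side'):
    cv2.imwrite(f'pics/{n}0.png',read_camera(n));print(n,camera_model(n))
E
```

```text
pics
{'t': 0.0, 'q': array([ 1.11288577,  0.47779348,  0.0223631 ,  1.55645912, -0.01150366,
        1.10931192, -0.08308529]), 'eef_pos': array([ 0.2311159 , -0.63359529,  0.24732735]), 'tool_rot': array([-4.67516478e-04,  8.19369180e-01, -5.73265468e-01, -7.94313662e-04]), 'gripper_width': 0.9993541004638891, 'contact_force': array([ 0.12523617, -0.17311692, -0.10308113])}
top {'fov_y': 56.573860523123756, 'cx': 253.06302173182345, 'cy': 192.45341597794646, 'R': array([[-0.02144194, -0.99976473,  0.00327464],
       [-0.99569742,  0.02105913, -0.0902395 ],
       [ 0.09014931, -0.00519546, -0.99591471]]), 't': array([-0.02007077,  0.59230345,  0.80045616])}
side {'fov_y': 55.86676035137981, 'cx': 258.964597847004, 'cy': 196.08756469027688, 'R': array([[ 0.99745687, -0.06870404,  0.01896192],
       [-0.02437828, -0.57887719, -0.81505025],
       [ 0.06697386,  0.81251521, -0.57907991]]), 't': array([-0.5878828 ,  0.07676503,  0.8534282 ])}
```

View pics/top0.png

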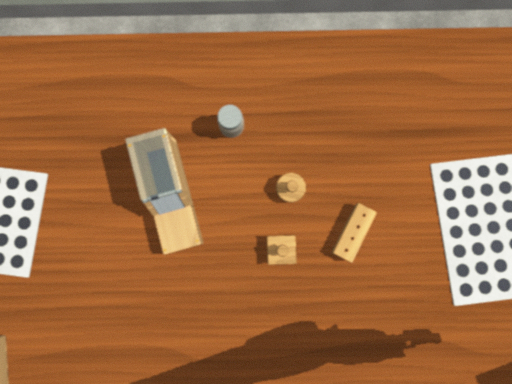

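View pics/side0.png

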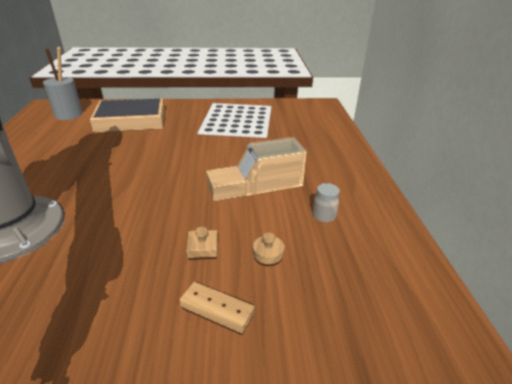

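```bash
cat > h.py <<'E'
import numpy as np,cv2
from station import status, read_camera, camera_model, bot
def K(m):
    f=192/np.tan(np.radians(m['fov_y'])/2); return f,m['cx'],m['cy']
def plane(m,uv,z):
    f,cx,cy=K(m); R=np.array(m['R']);t=np.array(m['t']); c=-R.T@t
    out=[]
    for u,v in np.atleast_2d(uv).astype(float):
        d=R.T@np.array([(u-cx)/f,(v-cy)/f,1]); out.append(c+d*(z-c[2])/d[2])
    return np.array(out)
def proj(m,X):
    f,cx,cy=K(m); X=np.atleast_2d(X)@np.array(m['R']).T+m['t']
    return X[:,:2]/X[:,2:]*f+[cx,cy]
E
python3 - <<'E'
from h import *
im=cv2.imread('pics/top0.png')
cv2.imwrite('pics/t_crop.png',np.hstack([cv2.resize(im[120:260,110:210],None,fx=4,fy=4,interpolation=cv2.INTER_CUBIC),cv2.resize(im[160:300,310:400],None,fx=4,fy=4,interpolation=cv2.INTER_CUBIC)]))
im2=cv2.imread('pics/side0.png')
cv2.imwrite('pics/s_crop.png',cv2.resize(im2[130:210,190:320],None,fx=6,fy=6,interpolation=cv2.INTER_CUBIC))
hsv=cv2.cvtColor(im,cv2.COLOR_BGR2HSV)
for p in[(178,228),(355,240),(300,300),(160,210)]:print(p,hsv[p[1],p[0]])
E
```

```text
(178, 228) [ 20 106 235]
(355, 240) [ 20 124 239]
(300, 300) [ 13 181 172]
(160, 210) [ 86  12 168]
```

View pics/t_crop.png

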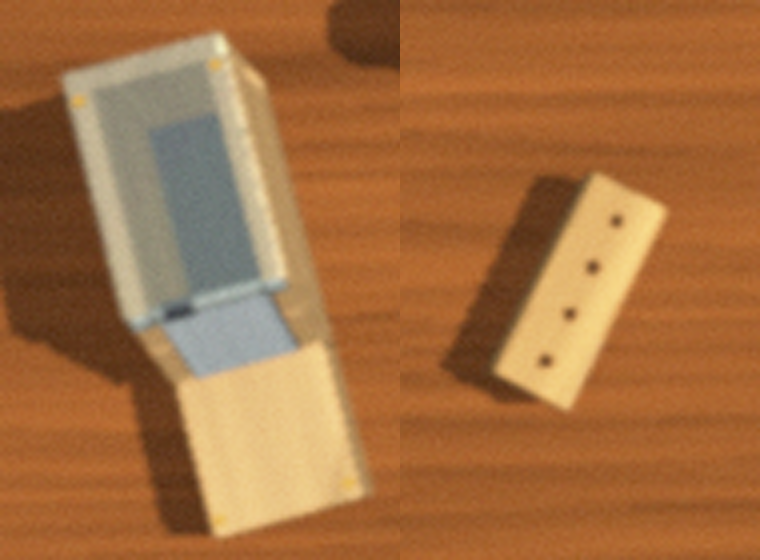

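View pics/s_crop.png

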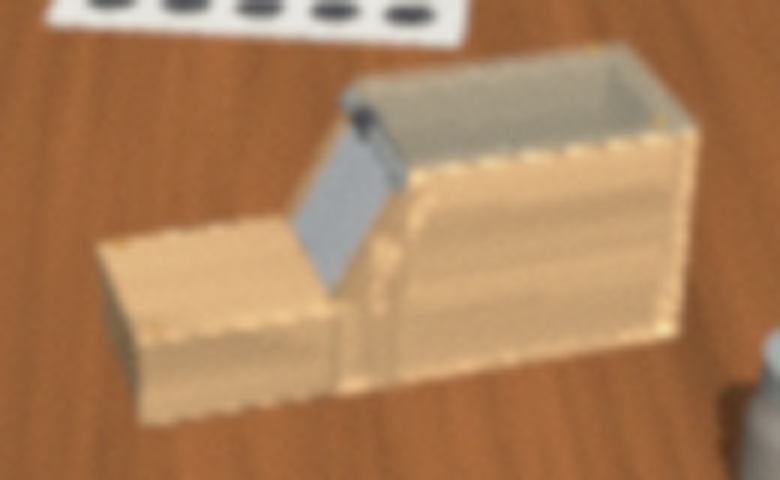

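```bash
python3 - <<'E'
from h import *
m=camera_model('top')
A=lambda L:np.array(L)/4+[110,120]-0.375
B=lambda L:(np.array(L)-[400,0])/4+[310,160]-0.375
def show(n,p,z):
    P=plane(m,p,z);print(n,np.round(P[:,:2]*1000,1).tolist(),'len',np.round(np.linalg.norm(np.roll(P,-1,0)-P,axis=1)*1000,1));return P
show('apron FL,FR,BR,BL',A([[215,536],[358,497],[322,343],[180,381]]),.046)
show('roof FL FR BR BL',A([[135,328],[287,283],[222,33],[62,75]]),.112)
show('flaplow',A([[203,377],[298,346]]),.047)
P=show('block',B([[592,172],[668,208],[570,410],[493,372]]),.030);print(P.mean(0))
D=show('dots',B([[616,220],[593,267],[570,314],[545,361]]),.030);print(D.mean(0)); d=D[0]-D[-1];print('yaw',np.degrees(np.arctan2(d[1],d[0])))
im=cv2.imread('pics/top0.png');hsv=cv2.cvtColor(im,cv2.COLOR_BGR2HSV)
mk=((hsv[...,2]>195)&(hsv[...,1]<165)).astype(np.uint8)
mk=cv2.morphologyEx(mk,cv2.MORPH_CLOSE,np.ones((5,5)))
for c in cv2.findContours(mk,cv2.RETR_EXTERNAL,cv2.CHAIN_APPROX_NONE)[0]:
    if 300<cv2.contourArea(c)<3000:
        Pw=plane(m,c[:,0],.03); r=cv2.minAreaRect((Pw[:,:2]*1000).astype(np.float32));print(cv2.contourArea(c),cv2.boundingRect(c),r)
E
```

```text
apron FL,FR,BR,BL [[457.4, 170.2], [477.2, 90.4], [563.7, 110.0], [544.0, 189.9]] len [82.2 88.7 82.3 88.9]
roof FL FR BR BL [[569.8, 195.4], [591.5, 116.7], [724.9, 150.5], [704.0, 234.6]] len [ 81.7 137.6  86.7 139.9]
flaplow [[546.0, 176.8], [562.3, 123.3]] len [55.8 55.8]
block [[562.8, -273.2], [541.2, -316.0], [427.8, -254.2], [450.1, -211.4]] len [ 47.9 129.1  48.3 128.6]
[ 0.49546721 -0.26370667  0.03      ]
dots [[534.9, -285.7], [508.3, -271.2], [481.9, -256.8], [455.6, -241.3]] len [30.3 30.1 30.5 90.9]
[ 0.49518805 -0.26372962  0.03      ]
yaw -29.27716379666474
603.0 (268, 236, 28, 28) ((459.7689208984375, -94.78445434570312), (61.752357482910156, 60.86640548706055), 88.75164031982422)
1467.5 (155, 205, 46, 49) ((511.0423278808594, 142.48388671875), (93.71309661865234, 88.02252197265625), 14.162667274475098)
1106.0 (335, 204, 42, 58) ((495.13690185546875, -265.25653076171875), (47.31668472290039, 130.76315307617188), 61.00820541381836)
465.5 (279, 173, 27, 29) ((602.3278198242188, -123.1405029296875), (60.240638732910156, 65.14297485351562), 88.7988052368164)
```

```bash
cat >> h.py <<'E'
from scipy.spatial.transform import Rotation as Ro
def delta(target,yaw_tx,pose=None):
    "shift in mm in tool axes, roll; yaw_tx deg of tool x in world"
    o=status.get_obs();q=o['tool_rot'];R=Ro.from_quat([q[1],q[2],q[3],q[0]]).as_matrix()
    p=o['eef_pos'] if pose is None else pose
    d=R.T@(np.array(target)-p)*1000
    cur=np.degrees(np.arctan2(R[1,0],R[0,0])); r=-np.radians((yaw_tx-cur+180)%360-180)
    print('t',round(o['t'],2),'pos',np.round(p*1000,1),'yaw',round(cur,2),'w',round(o['gripper_width'],3),'F',np.round(o['contact_force'],1),'zdir',np.round(R[:,2],3))
    print('shift',np.round(d,1),'roll',round(r,3)); return d,r
E
python3 - <<'E'
from h import *
delta([.4516,-.2392,.150],-119.3)
m=camera_model('wrist');cv2.imwrite('pics/w0.png',read_camera('wrist'));print(m)
E
```

```text
t 0.1 pos [ 231.1 -633.6  247.4] yaw -69.96 w 1.0 F [ 0.6 -0.  -0.4] zdir [-0.001  0.002 -1.   ]
shift [-294.8 -342.3   97.8] roll 0.861
{'fov_y': 59.08330790129405, 'cx': 254.26408001457352, 'cy': 190.1167588620254, 'R': array([[ 0.34330473, -0.93921923, -0.00301614],
       [-0.90181862, -0.33052785,  0.27834247],
       [-0.26242151, -0.09283628, -0.96047716]]), 't': array([-0.67411232, -0.03773328,  0.37912288])}
```

View pics/w0.png

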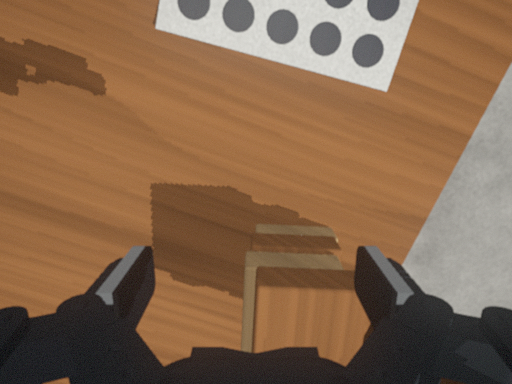

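Call:
arm_command(series=[[85,[-40,-50,0],0.1],[85,[-85,-100,0],0.25],[85,[-125,-145,20],0.4],[85,[-165,-190,40],0.55],[85,[-205,-240,60],0.7],[85,[-245,-285,80],0.86],[85,[-290,-337,97],0.861],[85,[-295,-342,97],0.861]])

```text
t: 1.15
eef_pos: [0.4527, -0.2358, 0.1503]
tool_rot: [-0.0, -0.507, 0.862, 0.001]
contact_force: [0.5, -0.1, -0.8]
gripper_width: 0.995
```

```bash
python3 - <<'E'
from h import *
delta([.4516,-.2392,.030],-119.3)
m=camera_model('wrist');im=read_camera('wrist');cv2.imwrite('pics/w1.png',im)
X=np.array([[.4952,-.2637,.03]])
print(proj(m,X))
E
```

```text
t 1.15 pos [ 452.7 -235.8  150.3] yaw -119.01 w 0.995 F [ 0.5 -0.1 -0.8] zdir [-0.001  0.002 -1.   ]
shift [  3.6  -1.  120.3] roll 0.005
[[258.60560031 120.03377941]]
```

View pics/w1.png

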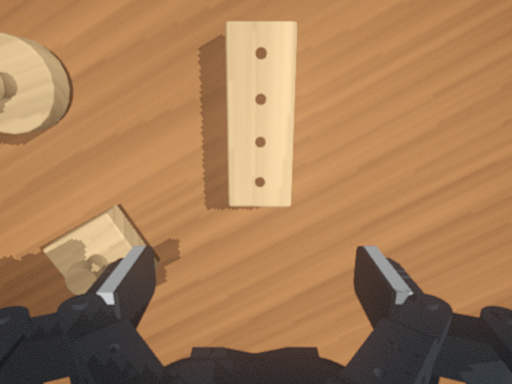

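```bash
python3 - <<'E'
from h import *
m=camera_model('wrist')
P=plane(m,[[260.5,52.5],[260.5,98.5],[260,142],[260,182]],.03);d=P[0]-P[-1]
print(P.round(4),P.mean(0),np.degrees(np.arctan2(d[1],d[0])))
P=plane(m,[[227,22],[297,22.5],[291.5,206.5],[229,206.5]],.03);print(P.round(4),P.mean(0))
c=P.mean(0);y=np.radians(-29.3);g=c[:2]-.05*np.array([np.cos(y),np.sin(y)]);print(g)
delta([g[0],g[1],.020],-119.3)
E
```

```text
[[ 0.5354 -0.2833  0.03  ]
 [ 0.5091 -0.269   0.03  ]
 [ 0.4825 -0.2542  0.03  ]
 [ 0.4562 -0.2399  0.03  ]] [ 0.4957975  -0.26159038  0.03      ] -28.748943323724067
[[ 0.5624 -0.2729  0.03  ]
 [ 0.5399 -0.3131  0.03  ]
 [ 0.4276 -0.2517  0.03  ]
 [ 0.4506 -0.2098  0.03  ]] [ 0.49514006 -0.2618886   0.03      ]
[ 0.4515366  -0.23741947]
t 1.2 pos [ 454.  -233.2  150. ] yaw -118.84 w 0.991 F [ 1.4  2.3 -0.4] zdir [-0.001  0.003 -1.   ]
shift [  5.3  -0.2 130. ] roll 0.008
```

```bash
python3 - <<'E'
from h import *
for i in range(2):
    delta([.4515,-.2380,.020],-119.0);o=status.get_obs();print(o['q'].round(3),o['joint_vel'].round(3),o['joint_torque'].round(2))
    im=read_camera('wrist')
cv2.imwrite('pics/sd1.png',read_camera('side'))
E
```

```text
t 1.2 pos [ 454.  -233.2  150. ] yaw -118.84 w 0.991 F [ 1.4  2.3 -0.4] zdir [-0.001  0.003 -1.   ]
shift [  5.8  -0.4 130. ] roll 0.003
[ 0.354  0.335  0.     2.036 -0.004  0.773 -1.717] [ 0.045 -0.009  0.023 -0.011 -0.005  0.02   0.094] [  5.5  -46.12   6.52 -21.74   0.84   0.11   0.  ]
t 1.25 pos [ 453.  -235.7  150.5] yaw -118.91 w 1.001 F [ 0.1  0.  -0.4] zdir [-0.001  0.002 -1.   ]
shift [  2.9   0.  130.5] roll 0.002
[ 0.356  0.334  0.003  2.035 -0.004  0.774 -1.714] [ 0.048 -0.013  0.059 -0.009  0.013  0.012  0.047] [-8.900e-01 -4.414e+01  5.400e-01 -2.175e+01 -3.000e-02 -9.000e-02
 -4.500e-01]
```

View pics/sd1.png

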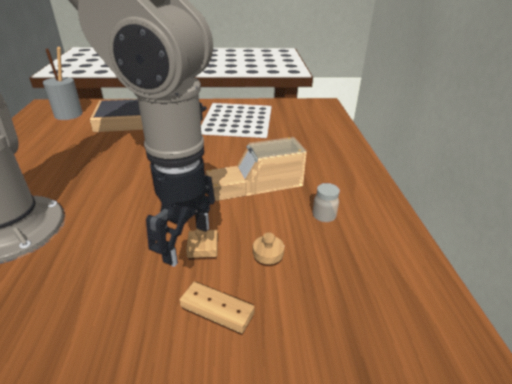

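Call:
arm_command(series=[[85,[0,0,40],0],[85,[0,0,70],0],[85,[0,0,70],0]])

```text
t: 1.72
eef_pos: [0.4493, -0.2409, 0.0799]
tool_rot: [-0.002, -0.504, 0.864, 0.001]
contact_force: [0.1, 0.3, 0.5]
gripper_width: 0.991
```

```bash
python3 - <<'E'
from h import *
delta([.4515,-.2380,.020],-119.0);o=status.get_obs();print(o['joint_vel'].round(3))
m=camera_model('wrist');im=read_camera('wrist');cv2.imwrite('pics/w2.png',im)
delta([.4515,-.2380,.020],-119.0)
print(repr(m))
E
```

```text
t 1.73 pos [ 449.3 -240.9   79.9] yaw -119.44 w 0.991 F [0.1 0.3 0.5] zdir [-0.004  0.001 -1.   ]
shift [-3.7 -0.8 59.9] roll -0.008
[-0.005 -0.042 -0.001 -0.036 -0.001  0.028 -0.003]
t 1.77 pos [ 450.5 -241.1   81.2] yaw -119.43 w 0.995 F [ 0.4 -0.7 -0. ] zdir [-0.002 -0.    -1.   ]
shift [-3.3  0.6 61.2] roll -0.007
{'fov_y': 59.08330790129405, 'cx': 254.26408001457352, 'cy': 190.1167588620254, 'R': array([[-4.91054504e-01, -8.71128834e-01,  1.71714547e-04],
       [-8.35438487e-01,  4.70991715e-01,  2.83212532e-01],
       [-2.46795478e-01,  1.38929332e-01, -9.59057158e-01]]), 't': array([0.00972377, 0.49883935, 0.3608511 ])}
```

View pics/w2.png

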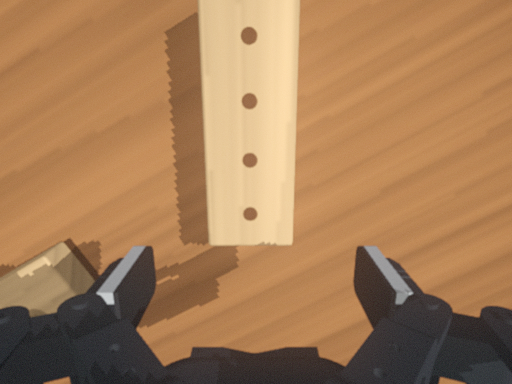

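```bash
python3 - <<'E'
from h import *
m=camera_model('wrist')
P=plane(m,[[249,35.5],[249.5,100.5],[250,160],[250,214]],.03);d=P[0]-P[-1];y=np.arctan2(d[1],d[0])
print(P.mean(0),np.degrees(y)); c=P.mean(0)[:2]; E=plane(m,[[209,245],[293,244.5]],.03);print(E, np.linalg.norm(E.mean(0)[:2]-c))
g=c-.05*np.array([np.cos(y),np.sin(y)]);print(g)
delta([g[0],g[1],.02],np.degrees(y)-90)
E
```

```text
[ 0.49539093 -0.26484172  0.03      ] -29.294974286653645
[[ 0.45087317 -0.21292492  0.03      ]
 [ 0.42768753 -0.25473055  0.03      ]] 0.0641113438839351
[ 0.45178532 -0.24037642]
t 1.77 pos [ 450.5 -241.1   81.2] yaw -119.43 w 0.995 F [ 0.4 -0.7 -0. ] zdir [-0.002 -0.    -1.   ]
shift [-1.4 -0.9 61.2] roll -0.002
```

Call:
arm_command(series=[[85,[-1,-1,30],0],[85,[-1,-1,55],0],[85,[-1,-1,56],0],[40,[-1,-1,56],0],[40,[-1,-1,56],0],[40,[-1,-1,56],0],[40,[-1,-1,56],0],[40,[-1,-1,56],0]], squeeze=60)

```text
t: 2.78
eef_pos: [0.4538, -0.24, 0.0269]
tool_rot: [0.001, -0.505, 0.863, -0.001]
contact_force: [-1.7, -0.4, 7.8]
gripper_width: 0.548
```

```bash
python3 - <<'E'
from h import *
delta([.4515,-.2380,.220],-76.1)
cv2.imwrite('pics/w3.png',read_camera('wrist'))
E
```

```text
t 2.77 pos [ 453.8 -240.    26.9] yaw -119.32 w 0.548 F [-1.7 -0.4  7.8] zdir [ 0.002 -0.001 -1.   ]
shift [  -0.7    2.5 -193.1] roll -0.754
```

View pics/w3.png

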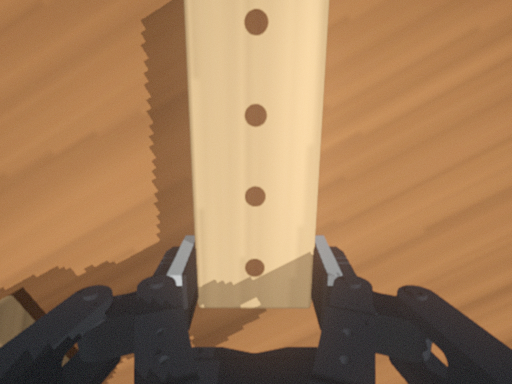

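Call:
arm_command(series=[[40,[0,0,-20],0],[40,[0,0,-70],0],[40,[0,0,-125],0],[40,[0,0,-125],0]])

```text
t: 3.32
eef_pos: [0.4556, -0.2407, 0.155]
tool_rot: [0.003, -0.505, 0.863, -0.004]
contact_force: [0.3, 0.4, -2.2]
gripper_width: 0.549
```

```bash
python3 - <<'E'
from h import *
delta([.430,.120,.150],-76.1)
cv2.imwrite('pics/sd2.png',read_camera('side')[:,60:420])
E
```

```text
t 3.33 pos [ 455.6 -240.7  155. ] yaw -119.31 w 0.549 F [ 0.3  0.4 -2.2] zdir [ 0.009 -0.003 -1.   ]
shift [-302.   199.     3.5] roll -0.754
```

View pics/sd2.png

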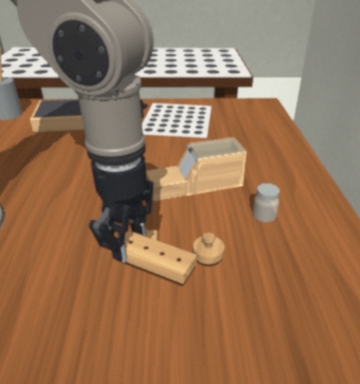

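Call:
arm_command(series=[[40,[-30,20,0],-0.05],[40,[-75,50,0],-0.18],[40,[-122,80,0],-0.32],[40,[-170,112,0],-0.46],[40,[-218,143,0],-0.6],[40,[-265,174,0],-0.72],[40,[-295,194,0],-0.754],[40,[-302,199,0],-0.754]])

```text
t: 4.38
eef_pos: [0.4257, 0.1236, 0.1492]
tool_rot: [0.001, 0.789, -0.614, -0.001]
contact_force: [-0.1, -1.1, -2.5]
gripper_width: 0.549
```

Call:
arm_command(series=[[40,[0,0,0],0],[40,[0,0,0],0]])

```text
t: 4.62
eef_pos: [0.4268, 0.1196, 0.1497]
tool_rot: [0.001, 0.787, -0.617, -0.0]
contact_force: [-1.5, -1.1, -2.0]
gripper_width: 0.549
```

```bash
python3 - <<'E'
from h import *
delta([.430,.120,.150],-76.1)
m=camera_model('wrist');cv2.imwrite('pics/w4.png',read_camera('wrist'));print(repr(m))
delta([.430,.120,.150],-76.1)
cv2.imwrite('pics/top4.png',cv2.resize(read_camera('top')[110:290,110:310],None,fx=4,fy=4)[:600]);cv2.imwrite('pics/sd4.png',read_camera('side'))
E
```

```text
t 4.62 pos [426.8 119.6 149.7] yaw -76.23 w 0.549 F [-1.5 -1.1 -2. ] zdir [-0.001 -0.001 -1.   ]
shift [ 0.4 -3.2 -0.3] roll -0.002
{'fov_y': 59.08330790129405, 'cx': 254.26408001457352, 'cy': 190.1167588620254, 'R': array([[ 2.38669957e-01, -9.71100506e-01, -6.77912703e-04],
       [-9.32276388e-01, -2.29323354e-01,  2.79770506e-01],
       [-2.71840741e-01, -6.61408126e-02, -9.60066667e-01]]), 't': array([0.01394204, 0.4156296 , 0.40737598])}
t 4.67 pos [427.  119.7 149.9] yaw -76.24 w 0.544 F [ 0.1 -0.3 -1.7] zdir [-0.001 -0.001 -1.   ]
shift [ 0.4 -3.  -0.1] roll -0.002
```

View pics/w4.png

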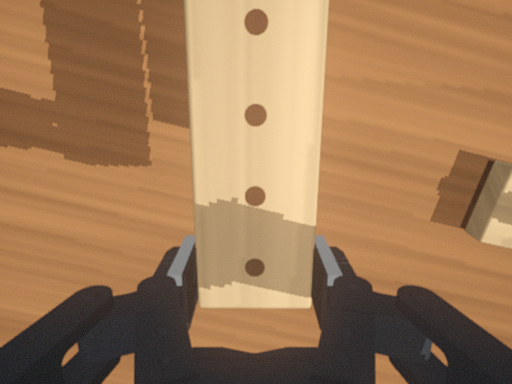

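View pics/sd4.png

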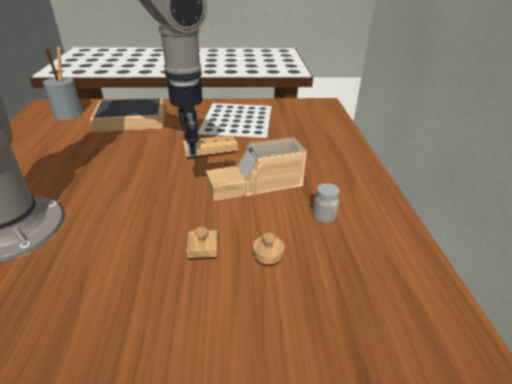

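```bash
python3 - <<'E'
from h import *
A=np.array([[457.4,170.2,46],[477.2,90.4,46],[563.7,110,46],[544,189.9,46],[427,119.7,125],[460,-95,30]])/1000
for n in('side','wrist','top'):
    m=camera_model(n);print(n,proj(m,A).round().tolist(),(-np.array(m['R']).T@m['t']).round(3))
E
```

```text
side [[207.0, 170.0], [213.0, 186.0], [247.0, 182.0], [239.0, 166.0], [192.0, 154.0], [203.0, 240.0]] [ 0.531 -0.689  0.568]
wrist [[192.0, 136.0], [314.0, 136.0], [324.0, -13.0], [187.0, -13.0], [254.0, 243.0], [536.0, 213.0]] [0.495 0.136 0.275]
top [[163.0, 254.0], [199.0, 244.0], [190.0, 205.0], [155.0, 215.0], [179.0, 272.0], [282.0, 249.0]] [ 0.517 -0.028  0.851]
```

View pics/top4.png

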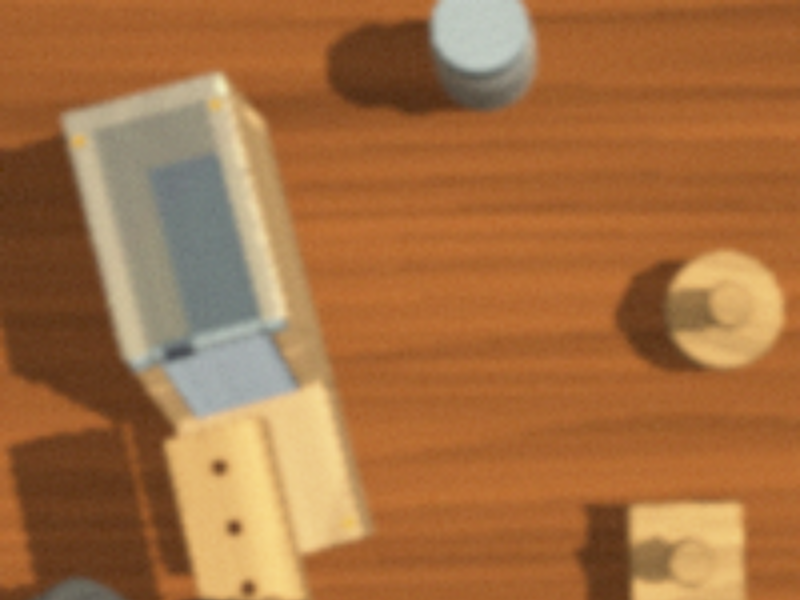

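```bash
python3 - <<'E'
from h import *
b=np.radians(14.0);O=np.array([554.2,150.5]);ax=np.array([np.cos(b),np.sin(b)])
p=O-122*ax
delta([p[0]/1e3,p[1]/1e3,.082],-76.0)
m=camera_model('wrist')
P=plane(m,[[198,308],[312,308]],.150-.027+.03);print(P.round(4)); q=P.mean(0)[:2]*1000-status.get_obs()['eef_pos'][:2]*1000
print('end rel tcp along, lateral',q@ax,q@[-ax[1],ax[0]])
P=plane(m,[[256,21],[255,267]],.153);d=P[0]-P[1];print(np.degrees(np.arctan2(d[1],d[0])), np.linalg.norm(d))
E
```

```text
t 4.78 pos [427.2 120.1 150.2] yaw -76.21 w 0.544 F [ 0.2  0.9 -0.7] zdir [-0.    -0.001 -1.   ]
shift [ 1.2 -8.6 68.2] roll -0.004
[[0.4051 0.1384 0.153 ]
 [0.4165 0.0921 0.153 ]]
end rel tcp along, lateral -17.024216287881824 -0.7132492118539232
13.645221196130585 0.09004632633079597
```

Call:
arm_command(series=[[40,[1,-9,25],-0.006],[40,[1,-9,55],-0.006],[40,[1,-9,68],-0.006],[40,[1,-9,68],-0.006],[40,[1,-9,68],-0.006]])

```text
t: 5.4
eef_pos: [0.4367, 0.1227, 0.0831]
tool_rot: [-0.001, 0.789, -0.614, 0.0]
contact_force: [-0.1, 0.4, -1.5]
gripper_width: 0.548
```

```bash
python3 - <<'E'
from h import *
b=np.radians(14.0);O=np.array([554.2,150.5]);ax=np.array([np.cos(b),np.sin(b)])
p=O-122*ax
delta([p[0]/1e3,p[1]/1e3,.073],-76.0)
a=cv2.resize(read_camera('side')[120:210,170:310],None,fx=4,fy=4,interpolation=cv2.INTER_CUBIC)
c=cv2.resize(read_camera('top')[130:270,120:220],None,fx=4,fy=4,interpolation=cv2.INTER_CUBIC)
cv2.imwrite('pics/s5.png',a);cv2.imwrite('pics/t5.png',c)
E
```

```text
t 5.4 pos [436.7 122.7  83.1] yaw -75.76 w 0.548 F [-0.1  0.4 -1.5] zdir [ 0.001  0.    -1.   ]
shift [ 1.4  1.2 10.1] roll 0.004
```

View pics/s5.png

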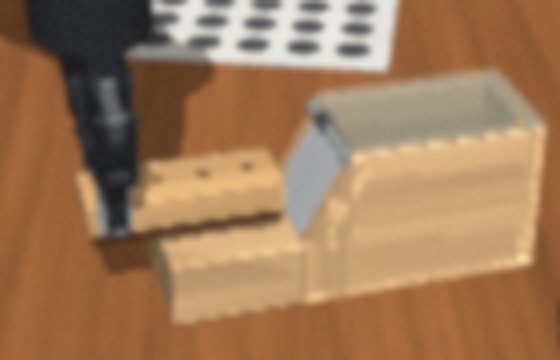

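View pics/t5.png

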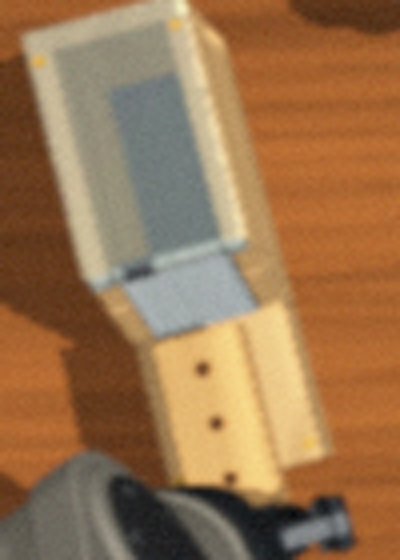

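```bash
python3 - <<'E'
from h import *
b=np.radians(14.0);O=np.array([554.2,150.5]);ax=np.array([np.cos(b),np.sin(b)]);n=np.array([-ax[1],ax[0]])
m=camera_model('top')
f=lambda L,z:[((p[:2]*1000-O)@ax,(p[:2]*1000-O)@n) for p in plane(m,np.array(L)/4+[120,130]-.375,z)]
print('dots',np.round(f([[203,369],[217,424],[231,478]],.086),1).tolist())
print('nose',np.round(f([[152,343],[241,318]],.086),1).tolist())
A=lambda L,z:[((p[:2]*1000-O)@ax,(p[:2]*1000-O)@n) for p in plane(m,np.array(L)/4+[110,120]-.375,z)]
print('apron',np.round(A([[215,536],[358,497],[322,343],[180,381]],.046),1).tolist())
print('roof',np.round(A([[135,328],[287,283],[222,33],[62,75]],.112),1).tolist())
print('flap',np.round(A([[203,377],[298,346]],.047),1).tolist())
p=status.get_obs()['eef_pos'][:2]*1000;print('tcp',(p-O)@ax,(p-O)@n)
# intensity profile across apron, first image
im=cv2.imread('pics/top0.png');
for xb in(-70,-50,-30):
    ys=np.arange(-54,55,3.);X=np.array([np.r_[O+xb*ax+y*n,46]/1000 for y in ys]);uv=proj(m,X).astype(np.float32)
    s=cv2.remap(im,uv[:,0].reshape(1,-1),uv[:,1].reshape(1,-1),cv2.INTER_LINEAR)[0]
    print(xb,[(int(y),int(v[1])) for y,v in zip(ys,s)])
E
```

```text
dots [[-27.5, 1.7], [-57.8, 1.6], [-87.3, 1.3]]
nose [[-7.0, 24.6], [-6.5, -24.6]]
apron [[-89.2, 42.5], [-89.2, -39.7], [-0.5, -41.6], [-0.3, 40.7]]
roof [[26.0, 39.8], [28.0, -41.9], [165.6, -41.3], [165.7, 45.4]]
flap [[-1.6, 27.5], [1.3, -28.3]]
tcp -120.61628803435556 1.42040655831018
-70 [(-54, 105), (-51, 108), (-48, 129), (-45, 142), (-42, 172), (-39, 190), (-36, 191), (-33, 187), (-30, 192), (-27, 192), (-24, 195), (-21, 197), (-18, 199), (-15, 201), (-12, 203), (-9, 200), (-6, 198), (-3, 198), (0, 195), (3, 196), (6, 196), (9, 197), (12, 200), (15, 200), (18, 205), (21, 204), (24, 204), (27, 200), (30, 200), (33, 204), (36, 205), (39, 201), (42, 169), (45, 100), (48, 55), (51, 55), (54, 57)]
-50 [(-54, 94), (-51, 105), (-48, 121), (-45, 142), (-42, 176), (-39, 201), (-36, 209), (-33, 203), (-30, 201), (-27, 199), (-24, 196), (-21, 195), (-18, 197), (-15, 200), (-12, 201), (-9, 198), (-6, 198), (-3, 197), (0, 196), (3, 196), (6, 194), (9, 195), (12, 198), (15, 199), (18, 201), (21, 201), (24, 199), (27, 198), (30, 198), (33, 199), (36, 201), (39, 198), (42, 166), (45, 100), (48, 62), (51, 60), (54, 60)]
-30 [(-54, 106), (-51, 110), (-48, 125), (-45, 143), (-42, 172), (-39, 202), (-36, 210), (-33, 203), (-30, 200), (-27, 198), (-24, 196), (-21, 198), (-18, 197), (-15, 200), (-12, 200), (-9, 194), (-6, 197), (-3, 197), (0, 196), (3, 193), (6, 193), (9, 193), (12, 195), (15, 200), (18, 201), (21, 201), (24, 196), (27, 196), (30, 194), (33, 199), (36, 200), (39, 196), (42, 167), (45, 97), (48, 60), (51, 53), (54, 53)]
```

Call:
arm_command(series=[[40,[1,0,5],0],[40,[1,0,8],0],[40,[1,0,9],0],[40,[1,0,9],0]])

```text
t: 6.0
eef_pos: [0.4362, 0.1215, 0.0732]
tool_rot: [0.0, 0.789, -0.614, -0.0]
contact_force: [-0.8, -0.4, -0.2]
gripper_width: 0.543
```

Call:
arm_command(series=[[40,[0,0,1],0],[40,[0,0,2],0],[40,[0,0,2],0]])

```text
t: 6.38
eef_pos: [0.4362, 0.1215, 0.0725]
tool_rot: [0.0, 0.789, -0.614, 0.0]
contact_force: [-7.4, -1.7, 18.6]
gripper_width: 0.551
```

```bash
python3 - <<'E'
from h import *
delta([.440,.1227,.073],-76.0)
a=cv2.resize(read_camera('side')[120:210,170:310],None,fx=4,fy=4,interpolation=cv2.INTER_CUBIC)
cv2.imwrite('pics/s6.png',a)
E
```

```text
t 6.38 pos [436.2 121.5  72.5] yaw -75.74 w 0.551 F [-7.4 -1.7 18.6] zdir [ 0.    -0.001 -1.   ]
shift [-0.2 -4.  -0.5] roll 0.004
```

View pics/s6.png

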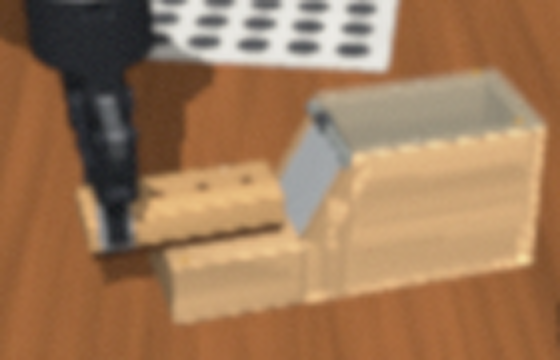

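Call:
arm_command(series=[[40,[0,-3,-1.5],0],[40,[0,-12,-1.5],0],[40,[0,-22,-1.5],0],[40,[0,-32,-1.5],0],[40,[0,-42,-1.5],0],[40,[0,-50,-1.5],0],[40,[0,-50,-1.5],0]])

```text
t: 7.3
eef_pos: [0.4838, 0.1337, 0.0729]
tool_rot: [0.002, 0.789, -0.614, -0.001]
contact_force: [-8.4, -2.8, 12.0]
gripper_width: 0.549
```

```bash
cat >> h.py <<'E'
b=np.radians(14.0);O=np.array([554.2,150.5]);ax=np.array([np.cos(b),np.sin(b)]);n=np.array([-ax[1],ax[0]])
def box(): 
    p=status.get_obs()['eef_pos']*1000;print('box tcp x,y,z',((p[:2]-O)@ax).round(1),((p[:2]-O)@n).round(1),p[2].round(1))
def look(k):
    a=cv2.resize(read_camera('side')[90:210,170:310],None,fx=4,fy=4,interpolation=cv2.INTER_CUBIC)
    c=cv2.resize(read_camera('top')[130:270,120:220],None,fx=3.4,fy=3.4,interpolation=cv2.INTER_CUBIC)
    h=max(a.shape[0],c.shape[0]);f=lambda i:cv2.copyMakeBorder(i,0,h-i.shape[0],0,0,cv2.BORDER_CONSTANT)
    o=np.hstack([f(a),f(c)]);o=cv2.resize(o,None,fx=790/o.shape[1],fy=790/o.shape[1]) ;cv2.imwrite(f'pics/{k}.png',o)
E
python3 - <<'E'
from h import *
delta([.440,.1227,.073],-76.0);box();look('l7')
E
```

```text
t 7.3 pos [483.8 133.7  72.9] yaw -75.73 w 0.549 F [-8.4 -2.8 12. ] zdir [-0.003 -0.001 -1.   ]
shift [-0.1 45.2  0.1] roll 0.005
box tcp x,y,z -72.4 0.7 72.9
```

View pics/l7.png

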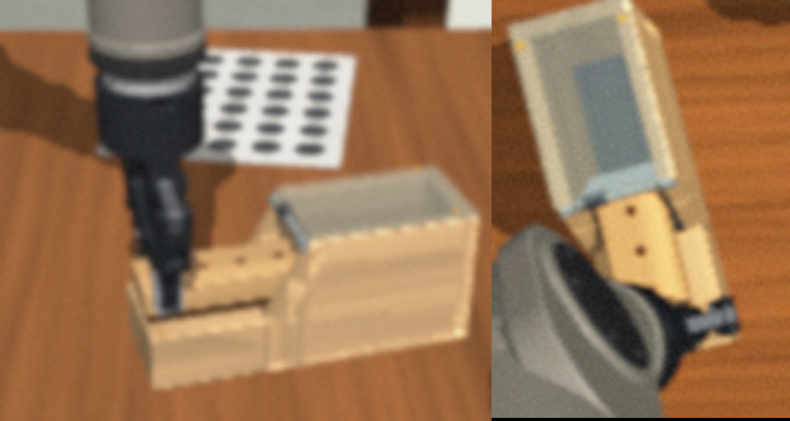

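Call:
arm_command(series=[[40,[0,-10,-1],0],[40,[0,-20,-1],0],[40,[0,-30,-1],0],[40,[0,-40,-1],0],[40,[0,-46,-1],0],[40,[0,-46,-1],0]])

```text
t: 8.15
eef_pos: [0.5303, 0.1455, 0.0738]
tool_rot: [-0.001, 0.789, -0.614, 0.0]
contact_force: [0.4, 0.3, -3.5]
gripper_width: 0.548
```

```bash
python3 - <<'E'
from h import *
delta([.440,.1227,.073],-76.0);box();look('l8');cv2.imwrite('pics/w8.png',read_camera('wrist'))
E
```

```text
t 8.15 pos [530.3 145.5  73.8] yaw -75.76 w 0.548 F [ 0.4  0.3 -3.5] zdir [ 0.001  0.001 -1.   ]
shift [-0.2 93.2  0.7] roll 0.004
box tcp x,y,z -24.4 0.9 73.8
```

View pics/l8.png

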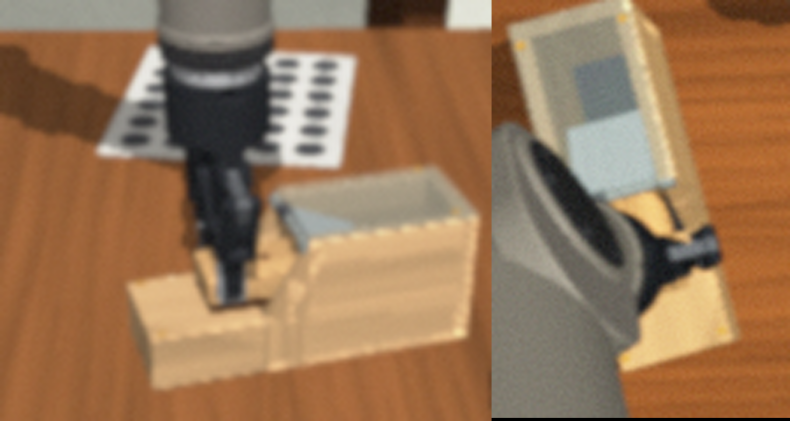

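View pics/w8.png

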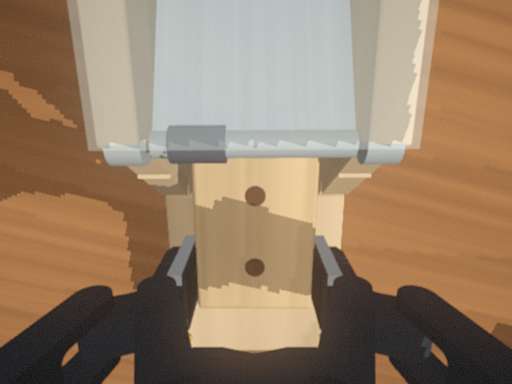

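Call:
arm_command(series=[[60,[0,0,0],0],[75,[0,0,0],0],[75,[0,0,0],0],[75,[0,0,0],0],[75,[0,0,-40],0],[75,[0,20,-70],0],[40,[0,60,-70],0],[0,[0,70,-70],0]])

```text
t: 9.3
eef_pos: [0.4595, 0.1272, 0.144]
tool_rot: [0.001, 0.789, -0.614, 0.0]
contact_force: [0.6, -0.5, 0.4]
gripper_width: 0.463
```

Call:
arm_command(series=[[0,[0,0,0],0],[0,[0,0,0],0],[0,[0,0,0],0],[0,[0,0,0],0]])

```text
t: 9.8
eef_pos: [0.4619, 0.1281, 0.1436]
tool_rot: [-0.0, 0.789, -0.614, -0.0]
contact_force: [-0.6, -0.4, 0.6]
gripper_width: 0.004
```

```bash
python3 - <<'E'
from h import *
delta([.440,.1227,.073],-76.0);box();look('l9');cv2.imwrite('pics/w9.png',read_camera('wrist'))
E
```

```text
t 9.8 pos [461.9 128.1 143.6] yaw -75.75 w 0.004 F [-0.6 -0.4  0.6] zdir [-0.  0. -1.]
shift [-0.1 22.6 70.6] roll 0.004
box tcp x,y,z -95.0 0.6 143.6
```

View pics/l9.png

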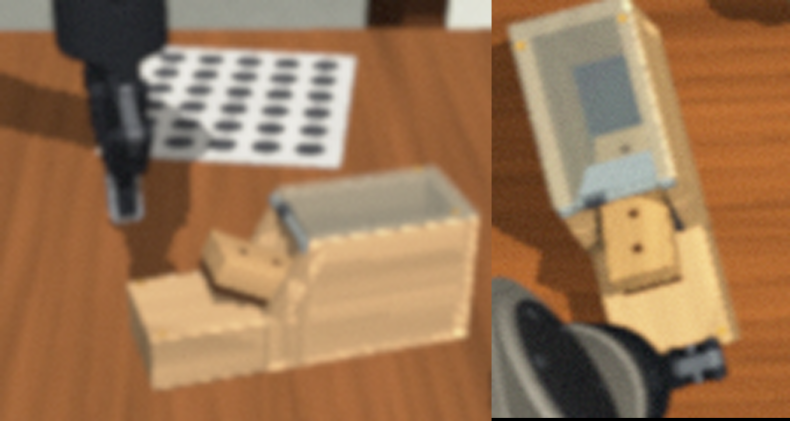

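View pics/w9.png

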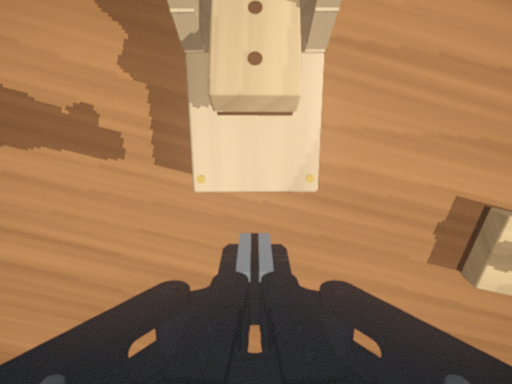

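Call:
arm_command(series=[[0,[0,10,40],0],[0,[0,10,68],0],[0,[0,10,68],0],[0,[0,10,71],0],[0,[0,10,74],0],[0,[0,10,74],0]])

```text
t: 10.7
eef_pos: [0.4522, 0.1256, 0.0703]
tool_rot: [-0.0, 0.789, -0.614, 0.0]
contact_force: [-0.5, 0.4, 0.1]
gripper_width: 0.003
```

```bash
python3 - <<'E'
from h import *
delta([.440,.1227,.073],-76.0);box();look('l10')
E
```

```text
t 10.7 pos [452.2 125.6  70.3] yaw -75.75 w 0.003 F [-0.5  0.4  0.1] zdir [ 0.001  0.    -1.   ]
shift [-0.2 12.6 -2.7] roll 0.004
box tcp x,y,z -105.0 0.5 70.3
```

View pics/l10.png

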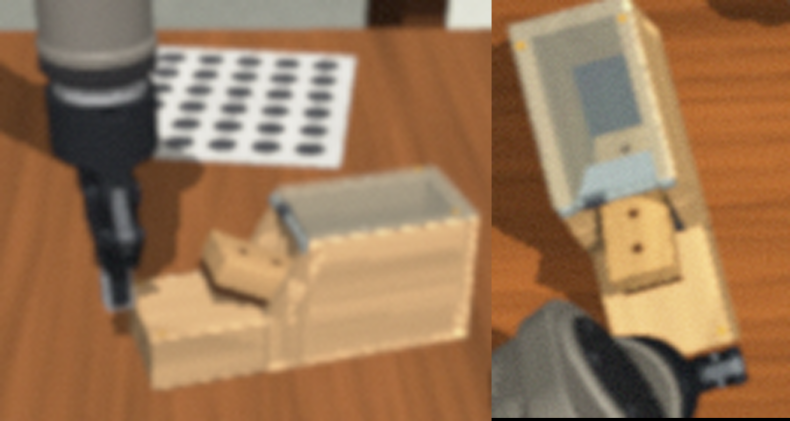

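Call:
arm_command(series=[[0,[0,-20,0],0],[0,[0,-40,0],0],[0,[0,-50,0],0],[0,[0,-60,0],0],[0,[0,-70,0],0],[0,[0,-80,0],0],[0,[0,-80,0],0]])

```text
t: 11.68
eef_pos: [0.5302, 0.1455, 0.0698]
tool_rot: [-0.0, 0.789, -0.614, 0.0]
contact_force: [-0.7, 0.5, -1.0]
gripper_width: -0.002
```

```bash
python3 - <<'E'
from h import *
delta([.440,.1227,.073],-76.0);box();look('l11');cv2.imwrite('pics/w11.png',read_camera('wrist'))
E
```

```text
t 11.68 pos [530.2 145.5  69.8] yaw -75.75 w -0.002 F [-0.7  0.5 -1. ] zdir [ 0.001  0.    -1.   ]
shift [-0.1 93.  -3.3] roll 0.004
box tcp x,y,z -24.5 0.9 69.8
```

View pics/l11.png

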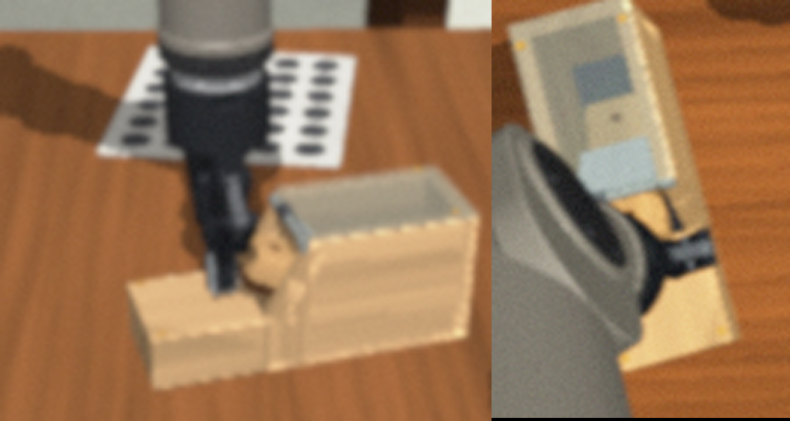

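View pics/w11.png

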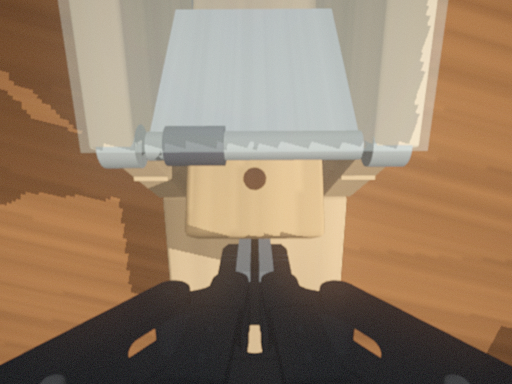

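Call:
arm_command(series=[[0,[0,-6,0],0],[0,[0,-12,0],0],[0,[0,-16,0],0],[0,[0,-19,0],0],[0,[0,-19,0],0]])

```text
t: 12.45
eef_pos: [0.5482, 0.15, 0.0698]
tool_rot: [-0.0, 0.789, -0.614, 0.0]
contact_force: [-1.1, -0.3, -1.0]
gripper_width: -0.001
```

```bash
python3 - <<'E'
from h import *
delta([.440,.1227,.073],-76.0);box();look('l12');cv2.imwrite('pics/w12.png',read_camera('wrist'))
E
```

```text
t 12.45 pos [548.2 150.   69.8] yaw -75.75 w -0.001 F [-1.1 -0.3 -1. ] zdir [ 0.001  0.    -1.   ]
shift [ -0.2 111.6  -3.3] roll 0.004
box tcp x,y,z -6.0 1.0 69.8
```

View pics/l12.png

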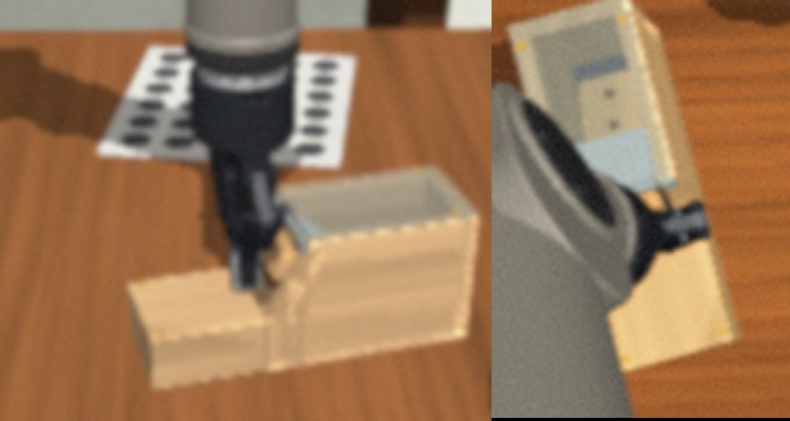

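View pics/w12.png

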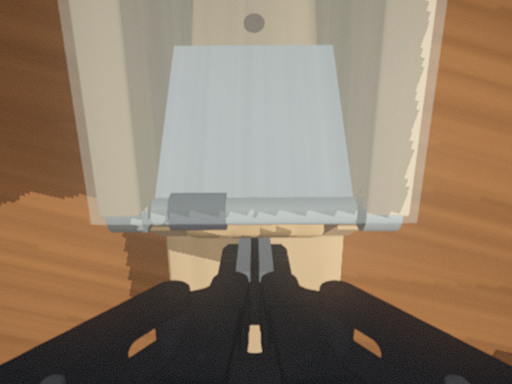

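Call:
arm_command(series=[[0,[0,-3,0],0],[0,[0,-6,0],0],[0,[0,-8,0],0],[0,[0,-8,0],0]])

```text
t: 13.1
eef_pos: [0.5558, 0.1519, 0.0698]
tool_rot: [-0.0, 0.789, -0.614, 0.0]
contact_force: [-1.2, 0.2, -1.5]
gripper_width: 0.002
```

```bash
python3 - <<'E'
from h import *
delta([.440,.1227,.073],-76.0);box();look('l13');cv2.imwrite('pics/w13.png',read_camera('wrist'))
E
```

```text
t 13.1 pos [555.8 151.9  69.8] yaw -75.75 w 0.002 F [-1.2  0.2 -1.5] zdir [ 0.  0. -1.]
shift [ -0.2 119.5  -3.2] roll 0.004
box tcp x,y,z 1.9 1.0 69.8
```

View pics/l13.png

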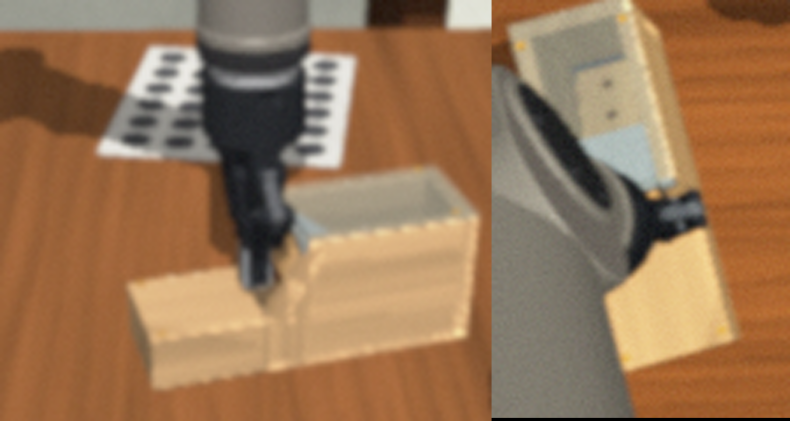

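View pics/w13.png

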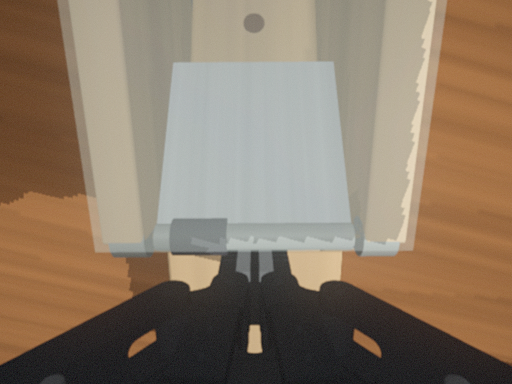

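```bash
python3 - <<'E'
from h import *
m=camera_model('top')
s=(140*3.4+0)/1;print()
# composite scale
k=790/(560+340)
def f(p): # right panel
    return [(p[0]/k-560)/3.4+120,(p[1]/k)/3.4+130]
for z in(.036,.05,.06):
    P=plane(m,[f((607,83)),f((612,114))],z)[:,:2]*1000-O;print(z,(P@ax).round(1),(P@n).round(1))
cv2.imwrite('pics/t13.png',cv2.resize(read_camera('top')[125:225,125:205],None,fx=6,fy=6,interpolation=cv2.INTER_CUBIC))
E
```

```text
0.036 [126.1 101.6] [2.8 4.9]
0.05 [122.6  98.4] [-0.1  2. ]
0.06 [120.1  96.2] [-2.1 -0.1]
```

View pics/t13.png

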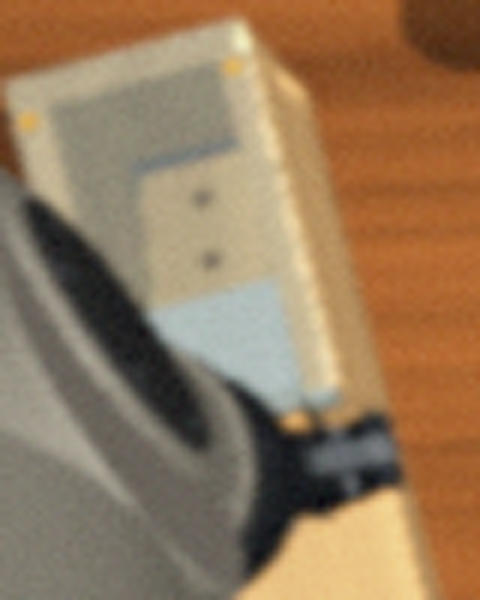

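```bash
python3 - <<'E'
from h import *
m=camera_model('top')
p=np.array([[203,198],[210,260],[187,158]])/6+[125,125]-.42
for zs in((.036,.036,.036),(.0407,.050,.034)):
    P=np.array([plane(m,q,z)[0] for q,z in zip(p,zs)])[:,:2]*1000-O;print(zs,(P@ax).round(1),(P@n).round(1))
E
```

```text
(0.036, 0.036, 0.036) [126.8 102.7 143.6] [3.3 6.5 5.5]
(0.0407, 0.05, 0.034) [125.6  99.5 144.2] [2.3 3.5 5.9]
```

Call:
arm_command(series=[[0,[0,-2,0],0],[0,[0,-4,0],0],[0,[0,-4,0],0]])

```text
t: 13.68
eef_pos: [0.5596, 0.1529, 0.0698]
tool_rot: [-0.0, 0.789, -0.614, 0.0]
contact_force: [-1.4, -0.4, -0.5]
gripper_width: 0.0
```

```bash
python3 - <<'E'
from h import *
delta([.440,.1227,.073],-76.0);box();cv2.imwrite('pics/t14.png',cv2.resize(read_camera('top')[125:225,125:205],None,fx=6,fy=6,interpolation=cv2.INTER_CUBIC))
E
```

```text
t 13.68 pos [559.6 152.9  69.8] yaw -75.75 w 0.0 F [-1.4 -0.4 -0.5] zdir [ 0.  0. -1.]
shift [ -0.2 123.3  -3.2] roll 0.004
box tcp x,y,z 5.8 1.0 69.8
```

View pics/t14.png

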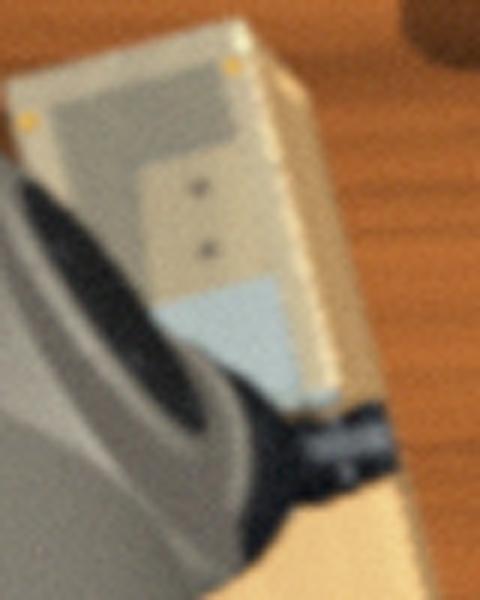

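Call:
arm_command(series=[[0,[0,6,0],0],[0,[0,15,0],0],[0,[0,40,0],0],[0,[0,80,0],0],[0,[0,110,0],0],[0,[0,110,0],0]])

```text
t: 14.48
eef_pos: [0.4505, 0.1249, 0.0699]
tool_rot: [0.001, 0.79, -0.614, -0.0]
contact_force: [-0.4, 0.1, -0.1]
gripper_width: -0.001
```

```bash
python3 - <<'E'
from h import *
delta([.440,.1227,.073],-76.0);box();look('l15');cv2.imwrite('pics/w15.png',read_camera('wrist'))
E
```

```text
t 14.47 pos [450.5 124.9  69.9] yaw -75.71 w -0.001 F [-0.4  0.1 -0.1] zdir [-0.001 -0.001 -1.   ]
shift [-0.5 10.7 -3.1] roll 0.005
box tcp x,y,z -106.8 0.2 69.9
```

View pics/l15.png

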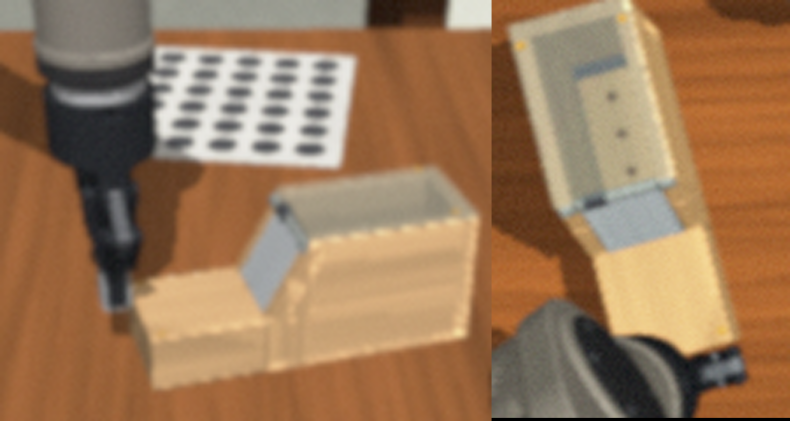

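View pics/w15.png

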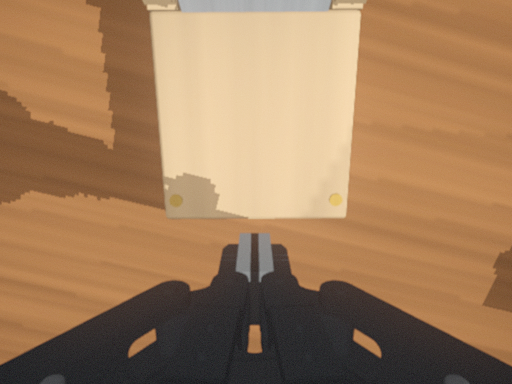

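Call:
arm_command(series=[[0,[0,0,-40],0],[0,[60,0,-90],0],[0,[120,0,-120],0],[0,[120,0,-120],0],[0,[120,0,-120],0]])

```text
t: 15.25
eef_pos: [0.4841, 0.0081, 0.1908]
tool_rot: [-0.001, 0.788, -0.615, 0.001]
contact_force: [-0.0, 0.2, -0.5]
gripper_width: 0.003
```

```bash
python3 - <<'E'
from h import *
delta([.440,.1227,.073],-76.0)
im=read_camera('top');cv2.imwrite('pics/top16.png',im)
cv2.imwrite('pics/t16.png',cv2.resize(im[125:225,125:225],None,fx=6,fy=6,interpolation=cv2.INTER_CUBIC))
a=read_camera('side');cv2.imwrite('pics/s16.png',a)
d=cv2.absdiff(cv2.cvtColor(im,6),cv2.cvtColor(cv2.imread('pics/top0.png'),6))
for nm,(u,v) in dict(square=(282,250),round=(291,187),jar=(230,120)).items(): print(nm,d[v-18:v+18,u-18:u+18].max(),d[v-18:v+18,u-18:u+18].mean())
E
```

```text
t 15.25 pos [484.1   8.1 190.8] yaw -75.95 w 0.003 F [-0.   0.2 -0.5] zdir [ 0.003  0.    -1.   ]
shift [-121.9   15.3  117.6] roll 0.001
square 75 4.280864197530864
round 12 2.3449074074074074
jar 11 2.3233024691358026
```

View pics/t16.png

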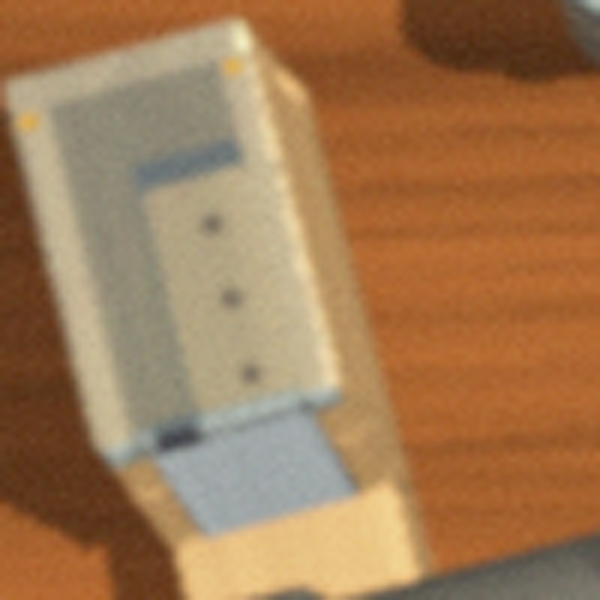

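View pics/s16.png

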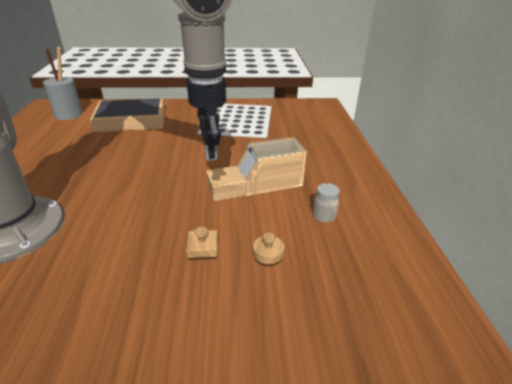

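```bash
python3 - <<'E'
from h import *
m=camera_model('top')
p=np.array([[211,223],[231,298],[250,373]])/6+[125,125]-.42
P=plane(m,p,.036)[:,:2]*1000-O;x=P@ax;print('dots x',x.round(1),'y',(P@n).round(1),'centre',(x-[45,15,-15]).mean())
q=np.array([[205,535],[352,492]])/6+[125,125]-.42
P=plane(m,q,.047)[:,:2]*1000-O;print('flap edge',(P@ax).round(1),(P@n).round(1))
def flap(im): 
    return im
a=cv2.imread('pics/top0.png');c=cv2.imread('pics/top16.png');d=cv2.absdiff(a,c)[196:212,150:186];print('flap region diff',d.mean(),d.max())
E
```

```text
dots x [116.5  86.3  56.3] y [2.6 2.2 2.2] centre 71.35351916992043
flap edge [-0.4  0.8] [ 30.9 -26.1]
flap region diff 2.6984953703703702 27
```

```bash
python3 - <<'E'
from h import *
a=cv2.imread('pics/side0.png');c=cv2.imread('pics/s16.png');print(cv2.absdiff(a,c)[225:262,185:222].mean())
bot.hand_in()
E
```

```text
3.213781348916484
the job is handed in; nothing more can be done
```

The border block is in the well and I handed the job in at about 15 s of the 51 s allowed; no verdict was reported.

**What I did:**
- Gripped the block near its rear end, laid it level on the apron and pushed it nose first through the flap.
- With its centre about 24 mm past the sill I let go, and it tipped nose down.
- Pushed it the rest of the way with the closed fingertips. It stayed tipped against them until I drew them back; then it dropped in and the flap closed.

**Last checks from the pictures:**

| Check | Measured | Needed |
|---|---|---|
| Block centre along the box (x) | about 71 mm | 60 to 96 mm |
| Block centre across the box (y) | about +2 mm | within ±15 mm |
| Block flat | three visible spots 30 mm apart, as for a level block, top face up | within 5 degrees |
| Flap | lower edge back at the sill, looks the same as at the start | under 0.08 rad |
| Arm | raised clear, contact force near zero | touching nothing |

- **Round block and jar:** these look unchanged from the start.
- **Square block:** one pixel patch around it differed in the top view, probably the arm or its shadow. The side view shows it unmoved.
- **Flap angle on the way in:** I judged it from the pictures and did not measure it. The flap was clearly wide open with the block's centre at about 24 mm.

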